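Zero the selector, count five clicks, latch

TASK

Set the blue switch box on the bench: with a fingertip, push its black pointer knob anticlockwise all the way round to its stop, then push it back clockwise, counting exactly five clicks, and leave it resting there. Then press the green button fully down to latch the setting, and let go. Only touch and push, gently: do not grip or lift anything, do not shove the box along the bench, do not press the button before the pointer is set, and leave the other things alone.

Things in the scene. Friction and masses are not known exactly. Their poses are not given: they have to be found in the camera images.
- case: Blue switch box, metal top, 190 x 130 x 60 mm (its x, y, z), about 3 kg, standing loose and level on rubber feet. Origin: centre of its underside; +z up; its -x end, to the near right as the robot sees it, carries the green button, its +x end two binding posts. Top panel 60 mm above the origin; friction holds it against at least 10 N sideways.
- selector_axis (a point): Where the knob's upright turning axis meets the top panel: on the box's centre line, 35 mm towards +x of its origin. Axes as the box's. Ten flat tick marks surround the knob; the one at the zero stop is white and longer. A sideways push of about 2 N, 40 mm from the axis, takes the knob over a click; some 8 degrees past half way it snaps on to the next rest and stays.
- selector (a joint): Angle of the black pointer knob, rad, growing clockwise seen from above: 0 at the anticlockwise stop, 4.712 at the clockwise one. Sprung detents: position n rests at n x 0.5236 (30 degrees a click), ten positions, 0 to 9. Counted anticlockwise from the box's +x, the pointer points at 2.356 minus this value (zero stop: the -x +y corner).
- pointer_tip (a point): Top of the outer end of the knob's nose, 50 mm from the axis, 26 mm above the panel; its x axis points outward along the nose. The nose is a straight bar 12 mm wide, standing 4 to 26 mm above the panel, with a white line on top; the round hub is 35 mm across its foot. Only the short tail (20 mm from the axis) sticks out opposite.
- pointer: The black pointer of the selector knob: nose, hub and short tail in one piece, turning with the joint selector. Origin: on the turning axis at panel height; its x axis points outward along the nose, z up. To be pushed at the side of its nose, never pinched between the fingers.
- latch (a joint): Travel of the green push button, m: 0 up, 0.006 fully down; a spring returns it, fully down takes about 5 N. Over 0.004 counts as pressed.
- latch_top (a point): Centre of the top of the green button (28 mm across, in a black housing 44 mm across and 12 mm high), on the box's centre line, 65 mm towards -x from its origin (100 mm from the selector's axis), 22 mm above the panel when up. Pressed straight down.
- cutters: Teal-handled side cutters, 138 mm long, lying flat; loose on the bench, not part of the job, to be left alone. Origin: centre of its underside.
- battery: Red and white AA cell, 15 x 50 mm, lying; loose on the bench, not part of the job, to be left alone. Origin: centre of its underside.
- tweezers: Steel tweezers, 118 mm long, lying flat; loose on the bench, not part of the job, to be left alone. Origin: centre of its underside.
- reel: Small yellow reel, 39 mm across, 10 mm high; loose on the bench, not part of the job, to be left alone. Origin: centre of its underside.

How it is judged:
On the way, in this order (a step that is already met when the one before it is completed fails the run):
1. the pointer is at its anticlockwise stop (value of joint selector below 0.12 rad), for 0.1 s.
2. the pointer rests five clicks clockwise of the stop (value of joint selector between 2.468 and 2.768 rad), for 0.3 s.
3. the green button is pressed down (value of joint latch above 0.004 m), for 0.03 s.
At the end, for the whole second after the job is handed in: The selector rests within 0.15 rad of its fifth position (2.618 rad), the button is back up (under 1.5 mm), and the box stands level within 25 mm of where it started (all of step 2 and value of joint latch below 0.0015 m and velocity of joint selector between -0.1 and 0.1 rad/s and distance of case from where it was at the start of the episode below 0.025 m and angle between case's own z axis and vertical below 0.05 rad); the robot touches nothing.
It fails at once if the button is pressed while the pointer is not on the fifth position (value of joint latch above 0.004 m and not (value of joint selector between 2.418 and 2.818 rad)).
It fails at once if the box is shoved more than 25 mm or lifted (distance of case from where it was at the start of the episode above 0.025 m or height (world z) of case above 0.012 m).
It fails at once if the pointer is gripped or forced (more than 30 N), or the box or button hit hard (more than 60 N) (contact force between the fingers and pointer above 30 N or contact force between the fingers and case above 60 N).
It fails at once if one of the other things is moved more than 20 mm (distance of any of cutters, battery, tweezers, reel from where it was at the start of the episode above 0.02 m).
It also fails if it takes over 69 s, if anything falls off the work surface, if the arm or the gripper's body presses on something with over 40 N, if the wrist force passes 120 N, or if a joint passes its speed limit or range.

ROBOT

A 6-joint arm with a two-finger parallel gripper is mounted at the origin on a cart in front of the work surface, level with it; the furniture and walls round the work are solid. World frame = base frame: x ahead of the robot, y to its left, z up, the work surface at z = 0. Lengths are in m, angles in rad, forces in N, time in s.
With the tool pointing down it reaches from about 0.375 to 0.975 m from the base axis. Payload 3.8 kg.
Tool frame: the origin (TCP) lies between the finger pads; the fingertips stand 17 mm ahead of it and the grasp point (between the pads) lies 2 mm behind it; z points along the fingers, y is the line along which they close (so a half turn about z gives the same grasp; the last joint's range is limited). The gripper opens to 85 mm and grips with 20 to 120 N. Pads are 22 mm wide; open, the fingers measure 114 mm over their backs; the gripper's body (76 mm by 85 mm) begins 54 mm behind the grasp point. The pads swing forward as they close: fully open they stand 13 mm farther back than shut.
Start: joints at [-1.143, 0.264, 1.604, -0, 1.274, -0.037], TCP at [0.303, -0.603, 0.248] pointing down, gripper open.
Joint ranges: [-2.63, 2.63], [-0.94, 2.18], [0.31, 2.57], [-1.31, 4.45], [0, 2.66], [-2.55, 2.55]. Speed limits (rad/s): [2.57, 2.57, 3.14, 3.14, 3.14, 3.14].

INTERFACE

Orientations are given as a rotation vector (axis times angle).
In Python, from workcell import bot gives the robot as it stands.
- The arm moves only by the tool play_rows, never from a script. Its argument "steps" is one flat list of numbers, 4 for each row, row after row: the shift along the tool's x, y, z in m, then the turn about the tool's z in rad. A call has 1 to 10 rows; each row is the pose to reach, as a shift and turn from the pose commanded when the call began, along the tool's axes at that moment; what a row does not reach only later rows make up. A row lasts 1/8 s, in which the tool goes at most 62.5 mm and 10.7 degrees, less where a joint would pass 70% of its speed; a pose out of reach is approached as far as the arm can. A call with a gripper value outside its range is refused whole. "jaw" is the closure in counts, from 0 (fully open) to 255 (shut), set as the call begins (left out, the last holds). The fingers move at their own pace and stop on an object; "grip_force" is the grip in N (left out, the last holds). Time passes only in rows, so rows that repeat a pose let the fingers close. It gives the time, the measured TCP pose, the force, the opening and the grip force at its end, in the units of the state.
- bot.read_state(): the state, without advancing time (a new reading comes with each control period).
- bot.read_camera(name): name is "scene" or "top" or "wrist"; returns a dict with "pixels" (400x640x3 uint8, blue, green, red), "mtx" (3x3 intrinsics, pixels), "R" (3x3) and "t" (3): a world point X has camera coordinates R X + t. Camera axes: x right, y down, z forward; pixel columns grow to the right and rows downward; lengths in m; the calibration is good to about 2 mm. A picture is of the moment at which its call begins. There is no depth.
- bot.finish_job(): hands the job in; it is judged then, once.
The state is a dict: "time": time; "q": joint angles; "joint_vel": joint speeds; "joint_torque": joint torques, N m; "tool_pos": TCP position; "tcp_rot": TCP orientation; "wrist_force": force on the tool from outside, world axes, zero at the start; "torque": the same for the moment, N m; "width": opening from 0.0 (shut) to 1.0 (fully open); "grip_force": force on a finger pad.
Only numpy, scipy, OpenCV 4.12 (cv2) and the standard library are available. Lean on these libraries where they do the work, as an engineer would, in place of code of your own. Each camera call takes 0.05 s, during which the arm holds its last target. There are 200 camera calls.

## Working session

There is one attempt and no reset: what is moved stays moved. The work goes in short steps, Python scripts to look and compute and a tool call to move; the robot and the scene stay as the last step left them, time stands still between calls to the robot, and variables do not carry over. Pictures are saved under pics/ and viewed, at most 14 in all, crops included, and the job is handed in when it is done.

Besides the shell and the picture viewer there is one more tool, called after ">>>" as a command line: name --argument value ..., lists and objects as JSON in quotes. play_rows: Moves the arm, as the interface text tells. Its arguments: {"type":"object","properties":{"steps":{"type":"array"},"jaw":{"type":"number"},"grip_force":{"type":"number"}},"required":["steps"]}

```bash
mkdir -p pics; ls; python3 - <<'E'
from workcell import bot
import cv2,numpy as np
s=bot.read_state();print({k:np.round(v,3) for k,v in s.items()})
for n in("scene","top"):
    c=bot.read_camera(n);cv2.imwrite(f"pics/{n}0.png",c["pixels"]);print(n,c["mtx"],c["R"],c["t"])
E
```

```text
pics
{'time': np.float64(0.0), 'q': array([-1.143,  0.265,  1.605, -0.   ,  1.274, -0.037]), 'joint_vel': array([ 0.002, -0.001,  0.   ,  0.   , -0.   ,  0.001]), 'joint_torque': array([ 0.0000e+00, -5.1511e+01, -3.6732e+01,  0.0000e+00,  1.3000e-02,
        0.0000e+00]), 'tool_pos': array([ 0.302, -0.603,  0.247]), 'tcp_rot': array([-3.055e+00, -7.230e-01,  1.000e-03]), 'wrist_force': array([0.018, 0.139, 0.53 ]), 'torque': array([ 0.036, -0.052,  0.04 ]), 'grip_force': np.float64(0.0), 'width': np.float64(1.0)}
scene [[455.45622487   0.         319.7774346 ]
 [  0.         455.45622487 198.56264633]
 [  0.           0.           1.        ]] [[-0.70538976 -0.70873939  0.0106663 ]
 [-0.51145316  0.49850213 -0.69993663]
 [ 0.49075549 -0.49918345 -0.7141253 ]] [-0.02723145  0.46390801  0.53441344]
top [[366.5509829    0.         317.15485467]
 [  0.         366.5509829  198.86274026]
 [  0.           0.           1.        ]] [[ 0.01661543 -0.99985293  0.0042476 ]
 [-0.99872225 -0.01679911 -0.04766187]
 [ 0.04772622 -0.00345025 -0.9988545 ]] [-0.39535882  0.35387349  0.93337774]
```

View pics/top0.png

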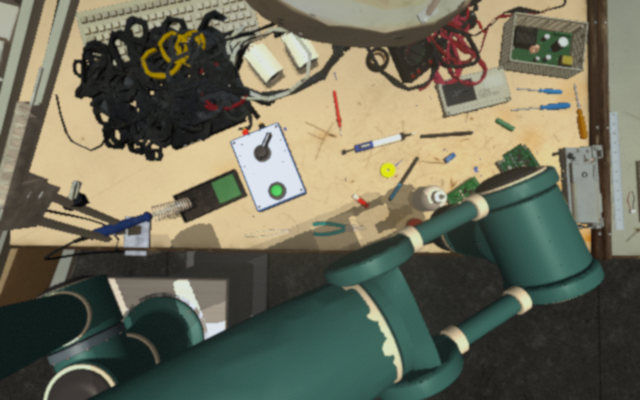

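View pics/scene0.png

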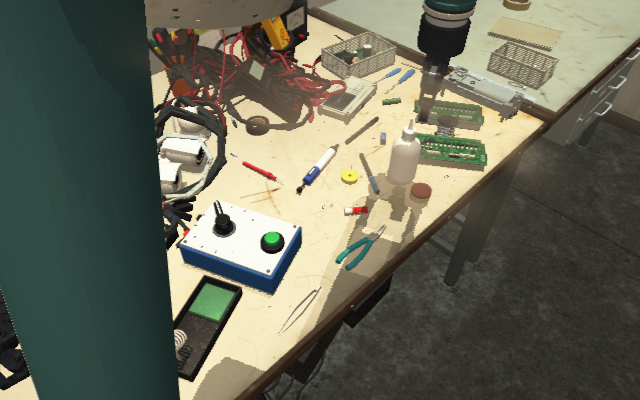

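The top view shows the box at (268,166), with the knob at (263,154) and the button at (277,190). The scene view shows the knob at (222,225) and the button at (272,240).

```bash
cat > h.py <<'E'
import cv2,numpy as np
from workcell import bot
def plane(c,uv,z):
    uv=np.atleast_2d(uv).astype(float)
    d=(np.linalg.inv(c["mtx"])@np.c_[uv,np.ones(len(uv))].T).T@c["R"]
    o=-c["R"].T@c["t"]
    return o+d*((z-o[2])/d[:,2])[:,None]
def P(c): return c["mtx"]@np.c_[c["R"],c["t"]]
def tri(c1,p1,c2,p2):
    X=cv2.triangulatePoints(P(c1),P(c2),np.array(p1,float).reshape(2,1),np.array(p2,float).reshape(2,1))
    return (X[:3]/X[3]).ravel()
def blob(m,near=None,k=0):
    n,l,s,c=cv2.connectedComponentsWithStats(m.astype(np.uint8))
    i=1+np.argmax(s[1:,4]); return c[i],s[i,4],l==i
def proj(c,X):
    q=P(c)@np.r_[X,1]; return q[:2]/q[2]
def green(c,box):
    p=c["pixels"];x0,y0,x1,y1=box
    h=cv2.cvtColor(p,cv2.COLOR_BGR2HSV);m=np.zeros(p.shape[:2],np.uint8)
    m[y0:y1,x0:x1]=(cv2.inRange(h,(45,120,90),(80,255,255))>0)[y0:y1,x0:x1]
    return blob(m)
E
python3 - <<'E'
from h import *
t=bot.read_camera("top");s=bot.read_camera("scene")
gt,a,_=green(t,(255,175,300,205));gs,b,_=green(s,(250,222,300,260))
print(gt,a,gs,b,"latch",tri(t,gt,s,gs),plane(t,gt,.082),plane(s,gs,.082))
p=t["pixels"];h=cv2.cvtColor(p,cv2.COLOR_BGR2HSV)
m=np.zeros(p.shape[:2],np.uint8);roi=(slice(115,218),slice(225,312))
m[roi]=cv2.inRange(h,(90,0,170),(150,60,255))[roi]
m=cv2.morphologyEx(m,cv2.MORPH_OPEN,np.ones((3,3)))
_,ar,bm=blob(m)
cs,_=cv2.findContours(bm.astype(np.uint8),cv2.RETR_EXTERNAL,cv2.CHAIN_APPROX_NONE)
c=max(cs,key=cv2.contourArea).reshape(-1,2)
w=plane(t,c,.06)[:,:2]
r=cv2.minAreaRect((w*1000).astype(np.float32));print("rect",r)
cv2.imwrite("pics/c1.png",np.hstack([cv2.resize(p[115:218,225:312],None,fx=5,fy=5,interpolation=2)[:500,:],cv2.resize(s["pixels"][190:290,175:250],None,fx=5,fy=5,interpolation=2)]))
E
```

```text
[276.12765957 189.94680851] 94 [271.54140127 237.68152866] 157 latch [ 0.37651778 -0.29133477  0.08119097] [[ 0.37651368 -0.29137039  0.082     ]] [[ 0.37593562 -0.29096717  0.082     ]]
rect ((436.3516540527344, -266.1390686035156), (183.8017120361328, 124.34427642822266), 23.129241943359375)
```

View pics/c1.png

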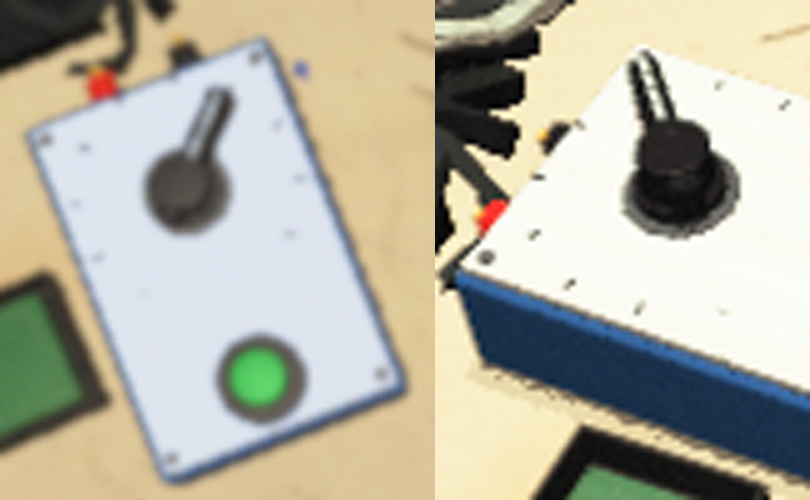

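```bash
cat >> h.py <<'E'
A=np.array([.4686,-.2524])   # knob axis
TH=np.radians(23.1)
def yaw(s):
    R=cv2.Rodrigues(np.array(s["tcp_rot"],float))[0]; return np.arctan2(R[1,0],R[0,0]),R
def rows(targets):
    s=bot.read_state();y0,R=yaw(s)
    out=[]
    for x,y,z,yw in targets:
        d=R.T@(np.array([x,y,z])-s["tool_pos"]); t=-((yw-y0+np.pi)%(2*np.pi)-np.pi)
        out+=[round(float(v),3) for v in d]+[round(float(t),2)]
    return out
def at(deg_box,r,off,z,yawoff=0):  # off>0: ccw side
    f=TH+np.radians(deg_box);u=np.array([np.cos(f),np.sin(f)]);n=np.array([-u[1],u[0]])
    p=A+r*u+off*n; return [p[0],p[1],z,f+yawoff]
E
python3 - <<'E'
from h import *
t=bot.read_camera("top")
print("hub on 60,86", proj(t,[*A,.06]),proj(t,[*A,.086]))
tip=plane(t,(269.4,133.6),.086)[0][:2]; d=tip-A
print(tip,np.hypot(*d),np.degrees(np.arctan2(d[1],d[0])-TH))
T=at(-45,38,-30,.20); print(T,np.degrees(yaw(bot.read_state())[0])); print(rows([T]))
E
```

```text
hub on 60,86 [261.987098   152.77319105] [260.3881327  150.87682402]
[ 0.51040435 -0.27284623] 0.046536570324048045 -49.16295130184913
[np.float64(24.536744170884692), np.float64(-42.261023354848334), 0.2, np.float64(-0.38222710618675815)] 26.629352823008272
[2.992, 48.101, -0.007, 0.85]
```

```bash
python3 - <<'E'
from h import *
T=at(-45,.038,-.030,.20); print(T); print(rows([T]))
E
```

```text
[np.float64(0.4926681441708847), np.float64(-0.29440862335484835), 0.2, np.float64(-0.38222710618675815)]
[0.308, -0.191, 0.048, 0.85]
```

>>> play_rows --steps '[0.03,-0.02,0,0.1,0.08,-0.05,0,0.25,0.13,-0.08,0,0.4,0.18,-0.11,0,0.55,0.23,-0.14,0.01,0.7,0.28,-0.175,0.03,0.85,0.308,-0.191,0.048,0.85,0.308,-0.191,0.048,0.85,0.308,-0.191,0.048,0.85,0.308,-0.191,0.048,0.85]' --jaw 255 --grip_force 20

```text
time: 1.5
tool_pos: [0.4922, -0.296, 0.2013]
tcp_rot: [3.082, -0.603, 0.002]
wrist_force: [0.3, -0.9, 0.4]
width: 0.003
grip_force: 0.0
```

```bash
python3 - <<'E'
from h import *
s=bot.read_state();print(s["time"],s["tool_pos"],np.degrees(yaw(s)[0]),s["width"],s["q"],s["wrist_force"])
w=bot.read_camera("wrist");c=bot.read_camera("scene")
f=cv2.resize(c["pixels"][90:290,150:350],(400,400))
cv2.imwrite("pics/w1.png",np.hstack([cv2.resize(w["pixels"],None,fx=.625,fy=.625),f[:250]]))
print(proj(w,[*A,.06]),proj(w,[*A,.086]),rows([at(-45,.038,-.030,.087)]))
E
```

```text
1.5 [ 0.49222672 -0.29602402  0.20125003] -22.151528213523555 0.003003157173459577 [-5.84616828e-01  1.08443791e-01  1.87595318e+00 -3.68138684e-04
  1.15556404e+00  1.37294533e+00] [ 0.32518269 -0.91814316  0.38507444]
[283.02619017 229.34760899] [280.0700877  241.05927828] [-0.0, -0.002, 0.114, -0.0]
```

View pics/w1.png

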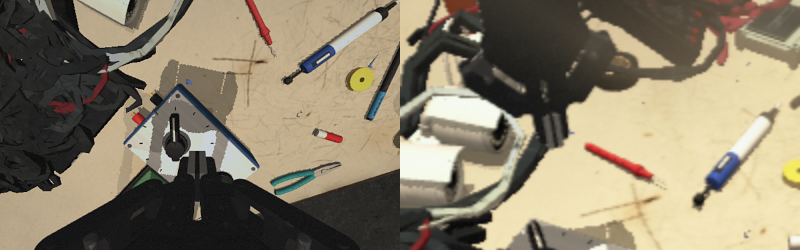

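The wrist view puts the shut fingers at (198,170) in the scaled picture, just right of the pointer at (177,140). The pointer's nose lies along tool x, and the predicted axis (177,143) agrees. Next I descend.

>>> play_rows --steps '[0,-0.002,0.03,0,0,-0.002,0.06,0,0,-0.002,0.085,0,0,-0.002,0.105,0,0,-0.002,0.114,0,0,-0.002,0.114,0,0,-0.002,0.114,0]'

```text
time: 2.48
tool_pos: [0.4938, -0.2933, 0.0874]
tcp_rot: [3.083, -0.601, 0.003]
wrist_force: [-0.2, -0.2, -0.2]
width: 0.002
grip_force: 0.0
```

```bash
python3 - <<'E'
from h import *
s=bot.read_state();print(s["tool_pos"],s["wrist_force"])
r=rows([at(d,.038,o,.087) for d,o in [(-45,-.024),(-41,-.021),(-36,-.0205),(-30,-.0205),(-24,-.0205),(-18,-.0205),(-12,-.0205),(-6,-.0205),(0,-.0205),(5,-.0205)]]);print(r)
w=bot.read_camera("wrist");cv2.imwrite("pics/w2.png",w["pixels"][150:350,200:440].repeat(2,0).repeat(2,1))
E
```

```text
[ 0.49379931 -0.29330895  0.08738703] [-0.22034955 -0.18740172 -0.228355  ]
[-0.001, -0.005, 0.0, -0.0, 0.001, -0.01, 0.0, -0.07, 0.002, -0.014, 0.0, -0.16, 0.003, -0.019, 0.0, -0.26, 0.004, -0.023, 0.0, -0.37, 0.004, -0.028, 0.0, -0.47, 0.004, -0.032, 0.0, -0.58, 0.004, -0.037, 0.0, -0.68, 0.003, -0.041, 0.0, -0.79, 0.001, -0.044, 0.0, -0.88]
```

View pics/w2.png

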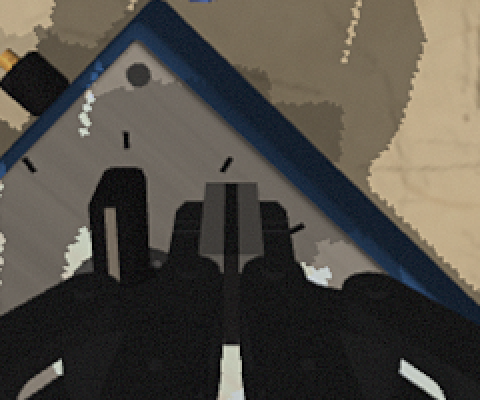

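The close view shows the nose at (120,225) and the fingertips at (232,220) on its clockwise side, with a clear gap. Now I push anticlockwise.

>>> play_rows --steps '[-0.001,-0.005,0,0,0.001,-0.01,0,-0.07,0.002,-0.014,0,-0.16,0.003,-0.019,0,-0.26,0.004,-0.023,0,-0.37,0.004,-0.028,0,-0.47,0.004,-0.032,0,-0.58,0.004,-0.037,0,-0.68,0.003,-0.041,0,-0.79,0.001,-0.044,0,-0.88]'

```text
time: 3.78
tool_pos: [0.5109, -0.252, 0.0869]
tcp_rot: [3.044, 0.774, 0.001]
wrist_force: [0.1, -0.0, -0.4]
width: -0.002
grip_force: 0.0
```

```bash
python3 - <<'E'
from h import *
s=bot.read_state();print(s["tool_pos"],s["wrist_force"],np.degrees(yaw(s)[0]-TH))
w=bot.read_camera("wrist");cv2.imwrite("pics/w3.png",w["pixels"][150:350,200:440].repeat(2,0).repeat(2,1))
print(rows([at(d,.038,-.0205,.087) for d in range(11,66,6)]))
E
```

```text
[ 0.51093998 -0.2520143   0.08690405] [ 0.05632258 -0.03647271 -0.41003771] 5.447041049208746
[0.002, -0.003, -0.0, -0.09, 0.004, -0.007, -0.0, -0.2, 0.005, -0.011, -0.0, -0.3, 0.006, -0.016, -0.0, -0.41, 0.006, -0.02, -0.0, -0.51, 0.006, -0.025, -0.0, -0.62, 0.005, -0.029, -0.0, -0.72, 0.003, -0.034, -0.0, -0.83, 0.002, -0.038, -0.0, -0.93, -0.0, -0.042, -0.0, -1.04]
```

View pics/w3.png

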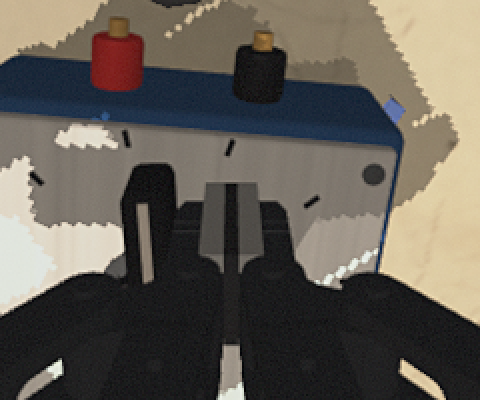

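The nose at (150,220) has turned with the finger, and the binding posts are clear of it. I continue.

>>> play_rows --steps '[0.002,-0.003,0,-0.09,0.004,-0.007,0,-0.2,0.005,-0.011,0,-0.3,0.006,-0.016,0,-0.41,0.006,-0.02,0,-0.51,0.006,-0.025,0,-0.62,0.005,-0.029,0,-0.72,0.003,-0.034,0,-0.83,0.002,-0.038,0,-0.93,0,-0.042,0,-1.04]'

```text
time: 5.08
tool_pos: [0.491, -0.2153, 0.087]
tcp_rot: [2.258, 2.183, 0.001]
wrist_force: [-0.8, 0.5, -0.2]
width: -0.001
grip_force: 0.0
```

```bash
python3 - <<'E'
from h import *
s=bot.read_state();print(s["tool_pos"],s["wrist_force"],np.degrees(yaw(s)[0]-TH),s["q"])
print(rows([at(d,.038,-.0205,.087) for d in range(71,126,6)]))
E
```

```text
[ 0.4910048  -0.21527147  0.08695303] [-0.75018182  0.52805595 -0.20916586] 64.97384397993473 [-4.59695576e-01  1.60854432e-01  2.05056581e+00  8.71400578e-05
  9.28837393e-01 -4.26130246e-01]
[0.002, -0.005, -0.0, -0.11, 0.004, -0.009, -0.0, -0.21, 0.005, -0.013, -0.0, -0.31, 0.005, -0.018, -0.0, -0.42, 0.005, -0.022, -0.0, -0.52, 0.005, -0.027, -0.0, -0.63, 0.004, -0.031, -0.0, -0.73, 0.003, -0.036, -0.0, -0.84, 0.001, -0.04, -0.0, -0.94, -0.001, -0.044, -0.0, -1.05]
```

>>> play_rows --steps '[0.002,-0.005,0,-0.11,0.004,-0.009,0,-0.21,0.005,-0.013,0,-0.31,0.005,-0.018,0,-0.42,0.005,-0.022,0,-0.52,0.005,-0.027,0,-0.63,0.004,-0.031,0,-0.73,0.003,-0.036,0,-0.84,0.001,-0.04,0,-0.94,-0.001,-0.044,0,-1.05]'

```text
time: 6.32
tool_pos: [0.4468, -0.2147, 0.0868]
tcp_rot: [0.859, 3.021, -0.0]
wrist_force: [-0.0, -0.4, 0.4]
width: 0.002
grip_force: 0.0
```

```bash
python3 - <<'E'
from h import *
s=bot.read_state();print(s["tool_pos"],s["wrist_force"],np.degrees(yaw(s)[0]-TH),s["q"][5])
w=bot.read_camera("wrist");cv2.imwrite("pics/w4.png",w["pixels"][150:350,200:440].repeat(2,0).repeat(2,1))
print(rows([at(d,.038,-.0205,.087) for d in (128,131,134)]))
E
```

```text
[ 0.44677764 -0.2147452   0.08683692] [-0.01991815 -0.39000418  0.44556653] 125.13826950282794 -1.514858778243503
[0.0, -0.002, -0.0, -0.05, 0.001, -0.004, -0.0, -0.1, 0.002, -0.006, -0.0, -0.15]
```

View pics/w4.png

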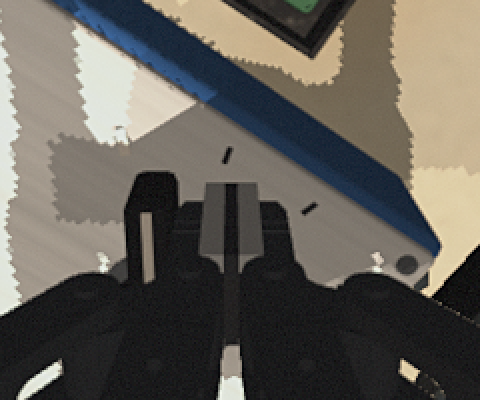

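The nose at (150,225) is near the stop, and the tick at 75–105° is behind it. I nudge a little further to confirm.

>>> play_rows --steps '[0,-0.002,0,-0.05,0.001,-0.004,0,-0.1,0.002,-0.006,0,-0.15,0.002,-0.006,0,-0.15,0.002,-0.006,0,-0.15]'

```text
time: 7.0
tool_pos: [0.4419, -0.2188, 0.0865]
tcp_rot: [0.637, 3.076, -0.0]
wrist_force: [0.6, -0.0, 0.3]
width: 0.003
grip_force: 0.0
```

```bash
cat >> h.py <<'E'
def tip(c):
    """pointer angle (box deg) from the white line on the black nose; fall back: dark ring scan at r=45mm, z=.086"""
    g=cv2.cvtColor(c["pixels"],cv2.COLOR_BGR2GRAY);out=[]
    a=np.arange(-180,180,1.)
    for r in(.028,.034,.040,.046):
        out.append([g[tuple(np.round(proj(c,[A[0]+r*np.cos(TH+np.radians(d)),A[1]+r*np.sin(TH+np.radians(d)),.086])[::-1]).astype(int))] for d in a])
    m=np.mean(out,0); 
    return m
E
python3 - <<'E'
from h import *
s=bot.read_state();print(s["tool_pos"],s["wrist_force"],np.degrees(yaw(s)[0]-TH))
# retreat: back off cw, lift
print("back",rows([at(131,.038,-.034,.087),at(131,.038,-.034,.125),at(135,.038,-.01,.125),at(140,.038,.015,.125),at(143,.038,.034,.125)]))
E
```

```text
[ 0.44187284 -0.21877331  0.08646996] [ 0.56707246 -0.04880146  0.27782541] 133.48923636060343
back [-0.001, 0.015, -0.001, 0.04, -0.001, 0.015, -0.039, 0.04, 0.0, -0.011, -0.039, -0.03, -0.002, -0.039, -0.039, -0.11, -0.006, -0.06, -0.039, -0.17]
```

>>> play_rows --steps '[-0.001,0.008,0,0,-0.001,0.015,0,0.04,-0.001,0.015,-0.02,0.04,-0.001,0.015,-0.04,0.04,0,-0.001,-0.04,0,0,-0.011,-0.04,-0.03,-0.001,-0.025,-0.04,-0.07,-0.002,-0.039,-0.04,-0.11,-0.006,-0.06,-0.04,-0.17,-0.006,-0.06,-0.04,-0.17]'

```text
time: 8.25
tool_pos: [0.4237, -0.2769, 0.1264]
tcp_rot: [0.375, 3.119, -0.0]
wrist_force: [-0.1, 0.7, 0.3]
width: 0.002
grip_force: 0.0
```

```bash
python3 - <<'E'
from h import *
s=bot.read_state();print(s["tool_pos"],s["wrist_force"],np.degrees(yaw(s)[0]-TH),s["q"][5])
w=bot.read_camera("wrist");cv2.imwrite("pics/w5.png",w["pixels"][100:400,150:550].repeat(2,0).repeat(2,1))
for z in(.06,.086):
  print(z,[np.round((proj(w,at(d,r,0,z)[:3])-[150,100])*2) for d,r in((0,0),(135,.05),(105,.05))])
print(rows([at(143,.038,.032,.087)]))
E
```

```text
[ 0.4236774  -0.27688139  0.12639442] [-0.14244166  0.71895519  0.28687248] 143.19880912926308 -1.9598243371609483
0.06 [array([423., 340.]), array([451., 212.]), array([518., 239.])]
0.086 [array([435., 382.]), array([468., 240.]), array([544., 271.])]
[0.0, 0.002, 0.039, 0.0]
```

View pics/w5.png

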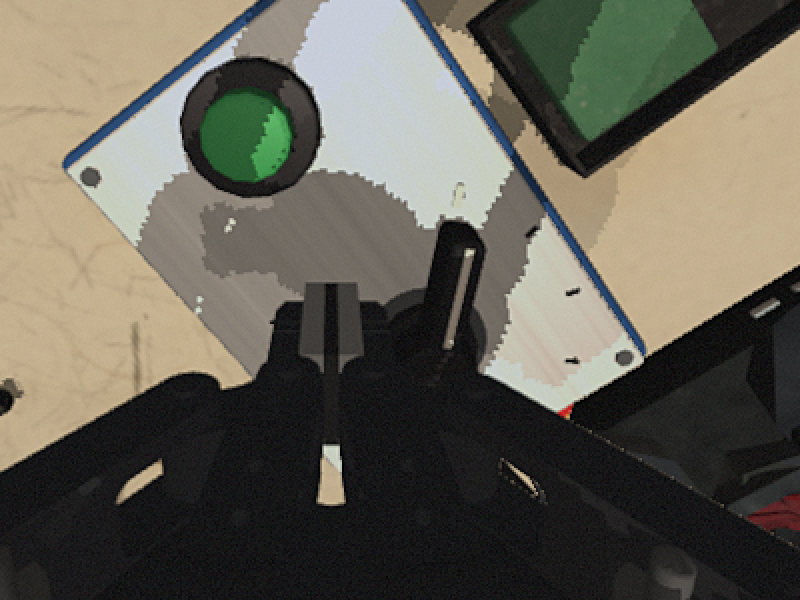

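The nose tip at (467,235) matches the predicted 135° position (468,240), and the white long tick at (458,195) lies straight ahead, so the pointer is at its stop. The box hasn't moved. I descend on the other side.

>>> play_rows --steps '[0,0.002,0.015,0,0,0.002,0.03,0,0,0.002,0.039,0,0,0.002,0.039,0,0,0.002,0.039,0]'

```text
time: 8.93
tool_pos: [0.4241, -0.2744, 0.0873]
tcp_rot: [0.371, 3.119, -0.0]
wrist_force: [0.2, -1.2, 0.4]
width: -0.003
grip_force: 0.0
```

```bash
python3 - <<'E'
from h import *
s=bot.read_state();print(s["tool_pos"],s["wrist_force"],np.degrees(yaw(s)[0]-TH))
print(rows([at(d,.038,o,.087) for d,o in ((142,.028),(140,.024),(136,.0205),(131,.0205),(125,.0205),(119,.0205),(113,.0205),(107,.0205),(101,.0205),(95,.0205))]))
E
```

```text
[ 0.42409225 -0.27442245  0.08733362] [ 0.20994699 -1.21691334  0.38639128] 143.33351895276778
[0.001, 0.005, 0.0, 0.02, 0.001, 0.01, 0.0, 0.06, 0.002, 0.016, 0.0, 0.13, 0.003, 0.02, 0.0, 0.22, 0.004, 0.024, 0.0, 0.32, 0.005, 0.029, 0.0, 0.42, 0.005, 0.033, 0.0, 0.53, 0.005, 0.038, 0.0, 0.63, 0.004, 0.042, 0.0, 0.74, 0.002, 0.047, 0.0, 0.84]
```

>>> play_rows --steps '[0.001,0.005,0,0.02,0.001,0.01,0,0.06,0.002,0.016,0,0.13,0.003,0.02,0,0.22,0.004,0.024,0,0.32,0.005,0.029,0,0.42,0.005,0.033,0,0.53,0.005,0.038,0,0.63,0.004,0.042,0,0.74,0.002,0.047,0,0.84]'

```text
time: 10.18
tool_pos: [0.4325, -0.2282, 0.0876]
tcp_rot: [-1.616, -2.694, 0.001]
wrist_force: [-1.1, -0.1, 0.1]
width: -0.001
grip_force: 0.5
```

```bash
python3 - <<'E'
from h import *
s=bot.read_state();print(s["tool_pos"],s["wrist_force"],np.degrees(yaw(s)[0]-TH))
print(rows([at(d,.038,.0205,.087) for d in range(89,34,-6)]))
E
```

```text
[ 0.43253058 -0.22816907  0.0876158 ] [-1.11337444 -0.13114426  0.13122446] 94.98377310544528
[0.002, 0.004, 0.001, 0.1, 0.003, 0.008, 0.001, 0.21, 0.004, 0.013, 0.001, 0.31, 0.005, 0.017, 0.001, 0.42, 0.005, 0.022, 0.001, 0.52, 0.004, 0.026, 0.001, 0.63, 0.004, 0.031, 0.001, 0.73, 0.002, 0.035, 0.001, 0.84, 0.001, 0.039, 0.001, 0.94, -0.002, 0.043, 0.001, 1.05]
```

>>> play_rows --steps '[0.002,0.004,0,0.1,0.003,0.008,0,0.21,0.004,0.013,0,0.31,0.005,0.017,0,0.42,0.005,0.022,0,0.52,0.004,0.026,0,0.63,0.004,0.031,0,0.73,0.002,0.035,0,0.84,0.001,0.039,0,0.94,-0.002,0.043,0,1.05]'

```text
time: 11.42
tool_pos: [0.4706, -0.2086, 0.0873]
tcp_rot: [-2.747, -1.519, 0.003]
wrist_force: [-1.3, -0.0, 0.2]
width: 0.001
grip_force: 0.3
```

```bash
python3 - <<'E'
from h import *
s=bot.read_state();print(s["tool_pos"],s["wrist_force"],np.degrees(yaw(s)[0]-TH))
w=bot.read_camera("wrist");cv2.imwrite("pics/w6.png",w["pixels"][100:350,150:470].repeat(2,0).repeat(2,1))
for d in (45,30,15,0): print(d,[np.round((proj(w,at(d,r,0,.086)[:3])-[150,100])*2) for r in(.02,.05)])
print(rows([at(d,.038,.0205,.087) for d in range(29,-4,-6)]))
E
```

```text
[ 0.4705574  -0.20859421  0.08727081] [-1.32964829 -0.01792579  0.21631969] 34.79669574793033
45 [array([403., 410.]), array([385., 305.])]
30 [array([424., 410.]), array([440., 303.])]
15 [array([444., 413.]), array([493., 313.])]
0 [array([461., 421.]), array([539., 336.])]
[0.001, 0.004, 0.001, 0.1, 0.003, 0.008, 0.001, 0.2, 0.004, 0.012, 0.001, 0.31, 0.005, 0.017, 0.001, 0.41, 0.005, 0.021, 0.001, 0.52, 0.004, 0.026, 0.001, 0.62]
```

View pics/w6.png

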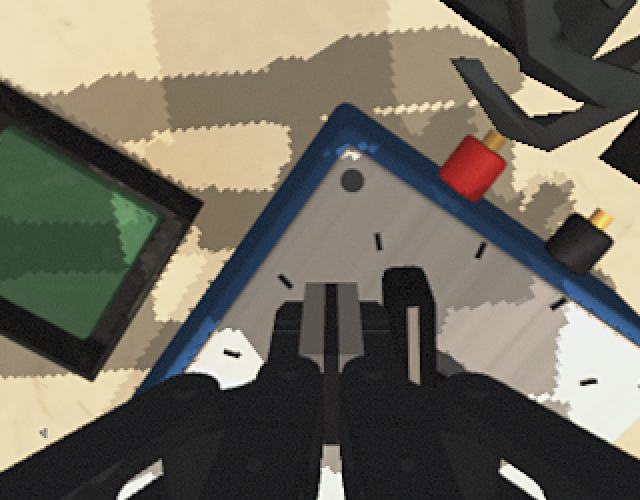

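The nose is at (408,325), at about 38° against a commanded 35°, so it lags about 3°. The fifth rest is at −15°. I push to a commanded −16°, then look.

```bash
python3 - <<'E'
from h import *
print(rows([at(d,.038,.0205,.087) for d in (29,23,17,11,5,-1,-7,-12,-16)]))
E
```

```text
[0.001, 0.004, 0.001, 0.1, 0.003, 0.008, 0.001, 0.2, 0.004, 0.012, 0.001, 0.31, 0.005, 0.017, 0.001, 0.41, 0.005, 0.021, 0.001, 0.52, 0.004, 0.026, 0.001, 0.62, 0.004, 0.03, 0.001, 0.73, 0.003, 0.034, 0.001, 0.81, 0.002, 0.037, 0.001, 0.88]
```

>>> play_rows --steps '[0.001,0.004,0,0.1,0.003,0.008,0,0.2,0.004,0.012,0,0.31,0.005,0.017,0,0.41,0.005,0.021,0,0.52,0.004,0.026,0,0.62,0.004,0.03,0,0.73,0.003,0.034,0,0.81,0.002,0.037,0,0.88,0.002,0.037,0,0.88]'

```text
time: 12.72
tool_pos: [0.5047, -0.2275, 0.0877]
tcp_rot: [3.134, 0.214, 0.001]
wrist_force: [-1.2, -0.7, -0.4]
width: -0.0
grip_force: 0.0
```

```bash
python3 - <<'E'
from h import *
s=bot.read_state();print(s["tool_pos"],s["wrist_force"],np.degrees(yaw(s)[0]-TH))
print("back",rows([at(-16,.040,.040,.087),at(-16,.04,.045,.14)]))
w=bot.read_camera("wrist");cv2.imwrite("pics/w7.png",w["pixels"][100:350,150:470].repeat(2,0).repeat(2,1))
for d in (15,0,-15,-45): print(d,[np.round((proj(w,at(d,r,0,.086)[:3])-[150,100])*2) for r in(.02,.05)])
E
```

```text
[ 0.50466236 -0.2275427   0.08774771] [-1.21708531 -0.66272909 -0.38727381] -15.298179684357212
back [0.001, -0.02, 0.001, 0.01, 0.001, -0.025, -0.052, 0.01]
15 [array([370., 419.]), array([310., 329.])]
0 [array([390., 412.]), array([360., 310.])]
-15 [array([410., 410.]), array([415., 303.])]
-45 [array([449., 419.]), array([517., 328.])]
```

View pics/w7.png

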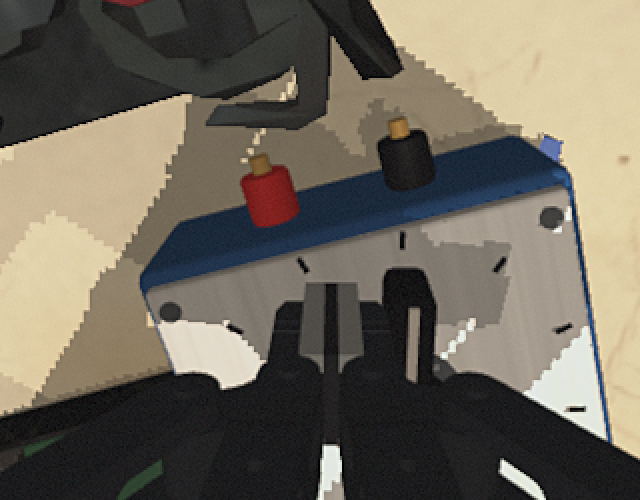

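The nose at (408,325) lines up with the tick at (402,240) and the predicted −15° tip (415,303), so the pointer is on its fifth position. I back off, lift and go over the button.

>>> play_rows --steps '[0,-0.006,0,0,0,-0.014,0,0,0,-0.02,0,0,0,-0.022,-0.02,0,0,-0.025,-0.045,0,0,-0.025,-0.065,0,0,-0.025,-0.065,0]'

```text
time: 13.65
tool_pos: [0.5023, -0.2028, 0.1542]
tcp_rot: [3.132, 0.212, 0.006]
wrist_force: [1.5, -1.3, -1.3]
width: -0.001
grip_force: 0.0
```

```bash
python3 - <<'E'
from h import *
s=bot.read_state();print(s["tool_pos"],s["wrist_force"],s["q"][5])
print(rows([(.3765,-.2913,.15,yaw(s)[0]),(.3765,-.2913,.115,yaw(s)[0])]))
E
```

```text
[ 0.50228532 -0.20284586  0.1541984 ] [ 1.48175639 -1.29524683 -1.33856502] 1.0055640836915527
[-0.137, 0.071, 0.004, -0.0, -0.137, 0.071, 0.039, -0.0]
```

>>> play_rows --steps '[-0.025,0.013,0,0,-0.06,0.031,0,0,-0.095,0.049,0,0,-0.125,0.065,0,0,-0.137,0.071,0,0,-0.137,0.071,0.02,0,-0.137,0.071,0.039,0,-0.137,0.071,0.039,0,-0.137,0.071,0.039,0]'

```text
time: 14.78
tool_pos: [0.3751, -0.2912, 0.1134]
tcp_rot: [-3.134, -0.212, -0.0]
wrist_force: [0.3, -0.2, 0.7]
width: 0.003
grip_force: 0.0
```

```bash
python3 - <<'E'
from h import *
s=bot.read_state();print(s["tool_pos"],s["wrist_force"])
t=bot.read_camera("top");w=bot.read_camera("wrist");c=bot.read_camera("scene")
cv2.imwrite("pics/w8.png",np.hstack([cv2.resize(w["pixels"],(480,300)),cv2.resize(c["pixels"][190:290,175:281],(318,300))]))
print(rows([(.3765,-.2913,z,yaw(s)[0]) for z in (.103,.096,.0925)]))
E
```

```text
[ 0.37512183 -0.29124761  0.11343412] [ 0.26828125 -0.20007685  0.72870886]
[0.001, -0.0, 0.011, -0.0, 0.001, -0.0, 0.018, -0.0, 0.001, -0.0, 0.022, -0.0]
```

View pics/w8.png

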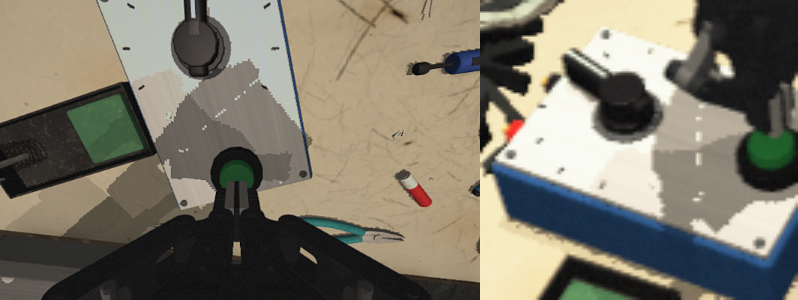

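The fingertips are over the button at (237,175), and the pointer, at (200,20), hasn't moved. I press.

>>> play_rows --steps '[0.001,0,0.006,0,0.001,0,0.011,0,0.001,0,0.014,0,0.001,0,0.016,0,0.001,0,0.018,0,0.001,0,0.019,0,0.001,0,0.02,0,0.001,0,0.02,0,0.001,0,0.02,0]'

```text
time: 16.05
tool_pos: [0.3755, -0.2911, 0.0933]
tcp_rot: [-3.134, -0.212, 0.001]
wrist_force: [-3.3, 2.9, 5.3]
width: 0.001
grip_force: 2.3
```

>>> play_rows --steps '[0,0,0.001,0,0,0,0.002,0,0,0,0.002,0,0,0,0.002,0]'

```text
time: 16.55
tool_pos: [0.3757, -0.2913, 0.0928]
tcp_rot: [-3.134, -0.212, 0.001]
wrist_force: [-6.0, 5.1, 15.5]
width: -0.0
grip_force: 7.9
```

The force rose sharply to 15.5 N with 0.5 mm of travel, so the button is on its bottom stop. I lift straight off.

>>> play_rows --steps '[0,0,-0.004,0,0,0,-0.01,0,0,0,-0.025,0,0,0,-0.05,0,0,0,-0.08,0,0,0,-0.1,0,-0.02,0,-0.1,0,-0.02,0,-0.1,0,-0.02,0,-0.1,0]'

```text
time: 17.68
tool_pos: [0.3549, -0.2935, 0.1901]
tcp_rot: [-3.133, -0.21, 0.002]
wrist_force: [0.1, 0.3, -0.0]
width: 0.001
grip_force: 0.0
```

```bash
python3 - <<'E'
from h import *
s=bot.read_state();print(s["time"],s["tool_pos"],s["wrist_force"])
w=bot.read_camera("wrist");c=bot.read_camera("scene")
f=c["pixels"][190:290,175:310]
cv2.imwrite("pics/w9.png",np.hstack([cv2.resize(w["pixels"],(480,300)),cv2.resize(f,(320,300))]))
k=np.array([480/640,300/400])
print([np.round(proj(w,at(d,r,0,.086)[:3])*k) for d,r in ((0,0),(-15,.05),(15,.05),(-45,.05))])
gs,b,_=green(c,(250,222,300,260));print(gs,b)
E
```

```text
17.675 [ 0.35487152 -0.29354372  0.19014067] [ 0.07866513  0.3451855  -0.0390208 ]
[array([209.,  32.]), array([207., -33.]), array([178., -24.]), array([236., -24.])]
[271.49166667 237.04166667] 120
```

View pics/w9.png

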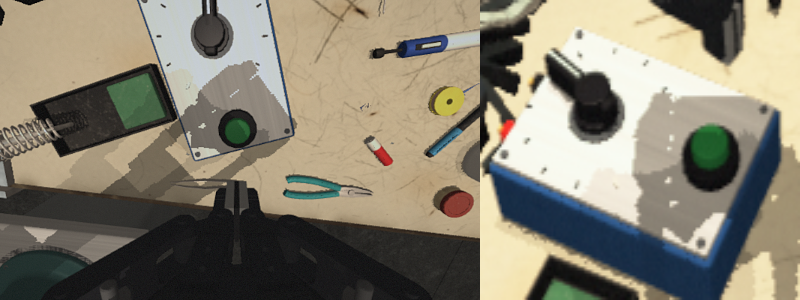

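The button at (237,128) is back up. The pointer goes straight up from (210,35), which matches position 5, and the box and the loose things are where they were. I hand the job in.

```bash
python3 -c "
from workcell import bot
print(bot.finish_job())"
```

```text
the job is handed in; nothing more can be done
None
```

I pushed the pointer to its anticlockwise stop and back five clicks clockwise, pressed the green button to its bottom stop and let go, then handed the job in after about 18 s; the last camera views showed the pointer on its fifth position, the button up and the box in place, but the hand-in returned no verdict.

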